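# Close the contactor box before the test

## Robot

A 6-joint arm with a two-finger parallel gripper is mounted at the origin on a cart in front of the work surface, level with it; the furniture and walls round the work are solid. World frame = base frame: x ahead of the robot, y to its left, z up, the work surface at z = 0. Lengths are in m, angles in rad, forces in N, time in s.
With the tool pointing down it reaches from about 0.275 to 0.875 m from the base axis. Payload 12.5 kg.
Tool frame: the origin (TCP) lies at the very end of the fingers, on their centre line; the grasp point (between the pads) lies 19 mm behind it; z points along the fingers, y is the line along which they close (so a half turn about z gives the same grasp; the last joint's range is limited). The gripper opens to 85 mm and grips with 20 to 120 N. Pads are 22 mm wide; open, the fingers measure 114 mm over their backs; the gripper's body (76 mm by 85 mm) begins 54 mm behind the grasp point. The pads swing forward as they close: fully open they stand 13 mm farther back than shut.
Start: joints at [-1.292, 0.351, 1.652, -0, 1.139, -0.085], TCP at [0.196, -0.514, 0.231] pointing down, gripper open.
Joint ranges: [-2.75, 2.75], [-0.79, 2.1], [0.01, 2.65], [-1.57, 4.71], [0.07, 3.14], [-2.87, 2.87]. Speed limits (rad/s): [2.22, 2.22, 2.79, 3.14, 3.14, 3.14].

## Interface

Orientations are given as a 3x3 rotation matrix whose columns are the frame's x, y, z axes.
In Python, from bench import manip gives the robot as it stands. Calls block until the motion is done:
- manip.move_ptp(position, orientation): joint-space move of the TCP to a pose.
- manip.move_l(position, attitude=None, max_speed=0.15): straight line of the TCP; attitude=None keeps the orientation; max_speed is the mean speed in m/s.
- manip.move_j(angles): joint-space move.
- manip.set_gripper(opening, effort=None): opening from 0.0 (shut) to 1.0 (fully open); effort is the grip in N (None keeps the last); returns when the fingers have stopped.
- manip.dwell(seconds).
- manip.inverse_kinematics(position, orientation): joint angles nearest the present ones, or None.
- manip.grab_frame(name): name is "scene" or "top" or "wrist"; returns (picture, depth): 420x560x3 uint8, red, green, blue; 420x560 float32, m along the optical axis (not along the pixel's ray), 0 where there is no reading.
- manip.get_calibration(name): a dict with "camera_matrix" (3x3 intrinsics, pixels), "k1" (the pictures are not rectified: a ray, as slopes to the right and down, at radius r is drawn at 1 + k1 r^2 times it, then the intrinsics apply), "R" (3x3) and "t" (3): a world point X has camera coordinates R X + t. Camera axes: x right, y down, z forward; pixel columns grow to the right and rows downward; lengths in m; the calibration is good to about 2 mm. A picture is of the moment at which its call begins: read the wrist's pose just before it. get_calibration takes no time and is no camera call; for the wrist camera it gives the pose at the moment of the call.
A pose or a line that the arm cannot do raises manip.Unreachable and nothing moves.
- manip.sign_off(): hands the job in; it is judged then, once.
Trained networks look in the newest picture that a camera, given by its name, has taken for a name from the list of things; names that differ only in an ending like _2 or _b are one class to them, and where a whole thing is asked for, a point or a joint stands for the part that bears it (a point fixed in the world has none). Each returns a list of dicts, best first, with "confidence" (0 to 1); they miss things now and then, are a little off and sometimes report something else, mostly with a low value. They report only what shows in the picture. A call takes as long as a camera call.
- manip.look_for(camera, name): "at" ([x, y, z] in m, in world coordinates, good to about 4 mm: the middle of the surface that is visible of it).
Readings, each from a call of its own:
- manip.current_time(): time.
- manip.current_qpos(): joint angles.
- manip.current_joint_vel(): joint speeds.
- manip.current_joint_torque(): joint torques, N m.
- manip.current_ee_pos(): TCP position.
- manip.current_tcp_rot(): TCP orientation.
- manip.current_force(): force on the tool from outside, world axes, zero at the start.
- manip.current_ft_torque(): the same for the moment, N m.
- manip.current_grip_width(): opening from 0.0 (shut) to 1.0 (fully open).
- manip.current_grip_force(): force on a finger pad.
Only numpy, scipy, OpenCV 4.12 (cv2) and the standard library are available. Lean on these libraries where they do the work, as an engineer would, in place of code of your own. Each camera call takes 0.05 s, during which the arm holds its last target. There are 200 camera calls.

## Task

The contactor box on the console is open and must be closed before the stators are tested. Take its loose grey cover by the grip, tuck the two tongues under the box's rear flange with the cover tilted, push it gently home against the flange, then swing the front down until the cover lies flush and the spring catch has snapped out over its front edge; let go. Do not force anything (the cover is brittle, and the box may sit several millimetres off where it is measured) and leave the other things on the bench where they are.

Things in the scene. Friction and masses are not known exactly. Their poses are not given: they have to be found in the camera images.
- box_base: Aluminium mounting plate 196 x 184 x 4 mm screwed to the bench; origin on the bench under the box; x from catch (front) to rear flange. On it, on slotted feet, the open grey contactor box: x -92 to 98, y -69 to 69, top z 84 mm. Box, flange and catch sit together anywhere -6 to +6 mm off nominal along the plate's x: fixed in a run, NOT measured; numbers here are nominal.
- seat (a point): Where the cover's origin belongs: 74 mm above box_base's origin; nominal (box offset not included). Recess: x -71 to 71, y -57 to 57; its ledge, with a rubber gasket that gives 1 to 2 mm, carries the cover's plate 5 mm above this point (all along the front; at the sides for x < 46 mm); box top 10 mm above it. Within the ledge (|y| < 49, x > -63) open, free 3 mm below this point.
- flange (a point): Middle of the lower front edge of the rear flange, at x 71, y 0, z 79 mm in box_base's frame; nominal (box offset not included). The flange is 5 mm thick (z 79 to 84) and 138 mm wide in y; under it is a free space 23 mm deep in x and more than 40 mm high for the tongues.
- nose (a point): Tip of the catch's bevelled steel nose, at x -66, y 0, z 85 mm in box_base's frame, nose out; nominal (box offset not included). Nose 20 mm wide, overhanging the recess by 5 mm; bevel from here up and forward to x -71, z 97. Its housing on the front rim reaches x -99 to -74, |y| < 24, z up to 102.
- cover: Grey moulded cover, right way up, 0.2 to 0.4 kg; origin: centre of its underside; x to its tongues, z up. Plate x -70 to 70, y -54 to 54, z 5 to 10 mm; skirt under it z 0 to 5, x -60 to 40, |y| < 44. Free play in the recess 1 mm each way in x, 3 mm in y. Brittle: more than 30 N between it and the box breaks it. To hook it, tilt it 10 to 25 degrees, tongues down.
- cover_grip (a point): Middle of the cover's grip, at x -5, y 0, z 33 mm in the cover's frame: a black bow handle along the cover's x, its bar 70 mm long, 12 mm thick (y), 18 mm tall (z 24 to 42), on posts at its two ends. Pinch the bar across y, in its middle.
- cover_lip (a point): Middle between the two tongue tips, at x 82, y 0, z 1.75 mm in the cover's frame. Tongues: |y| 14 to 40, z 0 to 3.5, 12 mm past the plate's rear edge; 1.5 mm free under the flange when the cover is seated. Home when the plate's rear edge meets the flange's front edge; push with its top edge level with the flange's top or up to 2 mm lower (deeper, it wedges under).
- catch (a joint): Spring catch, m: 0 = nose fully out (rest), up to 0.008 as it is pushed back toward the front. From 13 mm above the seat the cover's front edge pushes it back, by 3 to 5 mm at most, and it snaps back to 0 when the cover is down. Spring 3 N at rest, 300 N/m; 6 to 15 N downward on the cover are needed.
- stator_1: Pink and black wound motor stator, 113 x 109 x 81 mm, loose; origin at the centre of its underside. Leave alone.
- plug_gauge: Plug gauge, a pale rod with a red ring, 24 x 108 x 21 mm, loose, lying along its y; leave alone.

How it is judged:
On the way, in this order (a step that is already met when the one before it is completed fails the run):
1. the tongues are lower than the rear flange and pushed back to it or under it while the cover is still tilted (x of cover_lip in the frame of box_base above 0.0745 m and z of cover_lip in the frame of box_base below 0.0785 m and y of cover_lip in the frame of box_base between -0.008 and 0.008 m and angle between the z axis of cover and the z axis of box_base, either way round above 0.07 rad), for 0.1 s.
2. the cover lies flush in its recess and the catch has snapped out over it (x of cover in the frame of box_base between -0.0085 and 0.0085 m and y of cover in the frame of box_base between -0.005 and 0.005 m and z of cover in the frame of box_base between 0.0722 and 0.0758 m and angle between the z axis of cover and the z axis of box_base, either way round below 0.025 rad and value of joint catch below 0.0015 m), for 0.2 s.
At the end, for the whole second after the job is handed in: The cover lies level and flush in the box's recess (within 1.8 mm in height, about 1.4 degrees), tongues under the flange, catch out over its front edge (joint below 1.5 mm), released and at rest (all of step 2 and linear speed of cover below 0.01 m/s and contact force between the fingers and cover below 0.1 N); the robot touches nothing.
It fails at once if more than 30 N between the cover and the box (contact force between cover and box_base above 30 N).
It fails at once if the stator is shifted by more than 20 mm (distance of stator_1 from where it was at the start of the episode above 0.02 m).
It fails at once if the plug gauge is shifted by more than 20 mm (distance of plug_gauge from where it was at the start of the episode above 0.02 m).
It also fails if it takes over 45 s, if anything falls off the work surface, if the arm or the gripper's body presses on something with over 40 N, if the wrist force passes 120 N, or if a joint passes its speed limit or range.

## Working session

There is one attempt and no reset: what is moved stays moved. The work goes in short steps, each a Python script; the robot and the scene stay as the last script left them, time stands still between calls to the robot, and variables do not carry over. Pictures are saved under pics/ and viewed, at most 10 in all, crops included, and the job is handed in when it is done.

```bash
mkdir -p pics; ls; cat > h.py <<'E'
import numpy as np, cv2
from bench import manip as m
def save(cam,fn):
    c=m.get_calibration(cam); p,d=m.grab_frame(cam); cv2.imwrite('pics/'+fn,p[:,:,::-1]); np.savez('pics/'+fn[:-4]+'.npz',p=p,d=d,K=c['camera_matrix'],k1=c['k1'],R=c['R'],t=c['t']); return p,d,c
def cloud(p,d,c):
    K=np.array(c['camera_matrix'],float); k1=float(c['k1'])
    v,u=np.mgrid[0:d.shape[0],0:d.shape[1]]
    uv=np.stack([u.ravel(),v.ravel()],1).astype(np.float64)[:,None]
    n=cv2.undistortPoints(uv,K,np.array([k1,0,0,0.]))[:,0]
    X=np.c_[n*d.ravel()[:,None],d.ravel()]
    W=(X-np.array(c['t']).ravel())@np.array(c['R'])
    W[d.ravel()==0]=np.nan
    return W.reshape(d.shape+(3,))
E
python3 - <<'E'
from h import *
a=save('scene','s1.png')
for n in ['cover','cover_grip','box_base','catch','stator_1','plug_gauge','nose']:
    print('scene',n,[(np.round(r['at'],3),round(r['confidence'],2)) for r in m.look_for('scene',n)][:3])
b=save('top','t1.png')
for n in ['cover','cover_grip','box_base','catch','stator_1','plug_gauge','cover_lip']:
    print('top',n,[(np.round(r['at'],3),round(r['confidence'],2)) for r in m.look_for('top',n)][:3])
cv2.imwrite('pics/both.png',cv2.resize(np.vstack([a[0],b[0]])[:,:,::-1],(400*1,600)))
print(m.current_time(),a[2],b[2])
E
```

```text
pics
scene cover [(array([ 0.475, -0.401,  0.01 ]), 0.87)]
scene cover_grip [(array([ 0.48 , -0.4  ,  0.014]), 0.67)]
scene box_base [(array([ 0.6  , -0.114,  0.053]), 0.92)]
scene catch []
scene stator_1 [(array([ 0.645, -0.253,  0.052]), 0.92), (array([ 0.601, -0.113,  0.051]), 0.45)]
scene plug_gauge [(array([ 0.345, -0.228,  0.015]), 0.56), (array([ 0.474, -0.4  ,  0.014]), 0.48)]
scene nose [(array([ 0.602, -0.116,  0.051]), 0.8)]
top cover [(array([ 0.477, -0.398,  0.01 ]), 0.68)]
top cover_grip [(array([ 0.478, -0.387,  0.009]), 0.78)]
top box_base [(array([ 0.517, -0.04 ,  0.05 ]), 0.58), (array([ 0.66 , -0.239,  0.063]), 0.38)]
top catch [(array([0.493, 0.029, 0.101]), 0.59)]
top stator_1 [(array([ 0.661, -0.238,  0.066]), 0.83)]
top plug_gauge [(array([ 0.331, -0.213,  0.016]), 0.89), (array([ 0.481, -0.394,  0.012]), 0.59)]
top cover_lip [(array([ 0.48 , -0.389,  0.01 ]), 0.92)]
0.8 {'camera_matrix': array([[476.39355699,   0.        , 281.1685949 ],
       [  0.        , 476.39355699, 201.83184135],
       [  0.        ,   0.        ,   1.        ]]), 'k1': -0.15821042206102048, 'R': array([[ 0.78108077, -0.62441492, -0.00434067],
       [-0.32899343, -0.40560974, -0.85278606],
       [ 0.53073172,  0.66752284, -0.52224237]]), 't': array([-0.50180068,  0.15061376,  0.77031918])} {'camera_matrix': array([[441.36167707,   0.        , 275.92565775],
       [  0.        , 441.36167707, 208.61248045],
       [  0.        ,   0.        ,   1.        ]]), 'k1': -0.06221274041400301, 'R': array([[-0.0045857 , -0.99941967, -0.03375354],
       [-0.99514451,  0.00787952, -0.09810875],
       [ 0.09831778,  0.03313975, -0.99460312]]), 't': array([-0.17118138,  0.48603717,  0.88768761])}
```

View pics/t1.png

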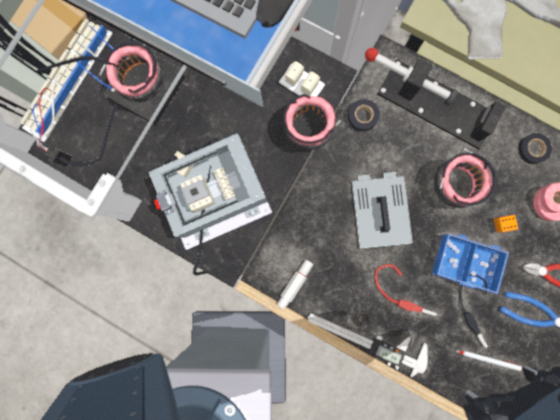

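View pics/s1.png

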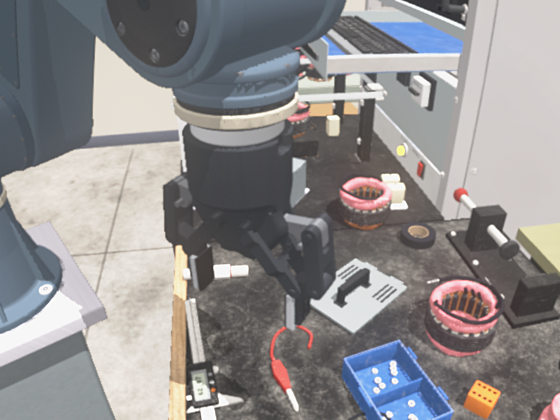

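The top view shows the box around (208,190) with the catch to its left (157,203), so the box's +x points right and slightly up in the image. The cover is at (382,212) with its grip vertical. The stator beside the box is at (310,120) and the plug gauge at (296,284). I'll zoom in and fit from the depth.

```bash
python3 - <<'E'
from h import *
z=np.load('pics/t1.npz'); W=cloud(z['p'],z['d'],z)
p=z['p'][:,:,::-1]
a=cv2.resize(p[120:250,140:280],None,fx=4,fy=4,interpolation=cv2.INTER_CUBIC)
b=cv2.resize(p[160:260,340:425],None,fx=2.8,fy=5.2*0+2.8,interpolation=cv2.INTER_CUBIC)
out=np.zeros((520,800,3),np.uint8); out[:a.shape[0],:560]=a; out[:b.shape[0],562:562+b.shape[1]]=b
cv2.imwrite('pics/crop.png',out)
print('bench',np.nanmedian(W[270:280,400:430].reshape(-1,3),0))
def rect(sel,lo,hi):
    w=W[sel].reshape(-1,3); k=(w[:,2]>lo)&(w[:,2]<hi); q=w[k]
    r=cv2.minAreaRect((q[:,:2]*1000).astype(np.float32)); return len(q),r,np.median(q,0)
print('cover',rect(np.s_[160:260,340:425],.005,.016))
print('grip',rect(np.s_[180:245,360:405],.03,.06))
for lo,hi in((.076,.09),(.092,.115)): print('box',rect(np.s_[120:250,140:280],lo,hi))
w=W[120:250,140:280].reshape(-1,3); print(np.histogram(w[:,2],bins=np.arange(-.01,.12,.005)))
print(m.get_calibration('wrist'))
E
```

```text
Traceback (most recent call last):
  File "h.py", line 6, in cloud
    K=np.array(c['camera_matrix'],float); k1=float(c['k1'])
               ~^^^^^^^^^^^^^^^^^
KeyError: 'camera_matrix is not a file in the archive'
```

```bash
sed -i 's/K=c\[.camera_matrix.\]/camera_matrix=c["camera_matrix"]/' h.py; python3 - <<'E'
from h import *
z=np.load('pics/t1.npz'); z=dict(z); z['camera_matrix']=z.pop('K'); np.savez('pics/t1.npz',**z); W=cloud(z['p'],z['d'],z)
p=z['p'][:,:,::-1]
a=cv2.resize(p[120:250,140:280],None,fx=4,fy=4,interpolation=cv2.INTER_CUBIC)
b=cv2.resize(p[160:260,340:425],None,fx=2.8,fy=2.8,interpolation=cv2.INTER_CUBIC)
out=np.zeros((520,800,3),np.uint8); out[:a.shape[0],:560]=a; out[:b.shape[0],562:562+b.shape[1]]=b[:,:238]
cv2.imwrite('pics/crop.png',out)
print('bench',np.nanmedian(W[270:280,400:430].reshape(-1,3),0))
def rect(sel,lo,hi):
    w=W[sel].reshape(-1,3); k=(w[:,2]>lo)&(w[:,2]<hi); q=w[k]
    r=cv2.minAreaRect((q[:,:2]*1000).astype(np.float32)); return len(q),r,np.median(q,0)
print('cover',rect(np.s_[160:260,340:425],.005,.016))
print('grip',rect(np.s_[180:245,360:405],.03,.06))
for lo,hi in((.076,.09),(.092,.115)): print('box',rect(np.s_[120:250,140:280],lo,hi))
w=W[120:250,140:280].reshape(-1,3); print(np.histogram(w[:,2],bins=np.arange(-.01,.12,.005)))
print(m.get_calibration('wrist'))
E
```

```text
bench [ 0.34846935 -0.45920139  0.00131594]
cover (3409, ((484.037841796875, -394.692138671875), (173.9760284423828, 207.54806518554688), 89.56000518798828), array([ 0.47910189, -0.38891854,  0.01114562]))
grip (246, ((472.58282470703125, -393.30255126953125), (69.10922241210938, 12.625298500061035), 5.442795753479004), array([ 0.47223432, -0.39231363,  0.0424697 ]))
box (3242, ((527.7590942382812, -41.02050018310547), (140.2390899658203, 191.07125854492188), 23.104877471923828), array([ 0.53095159, -0.04024315,  0.08441267]))
box (246, ((491.906982421875, 37.480873107910156), (35.14760208129883, 30.464385986328125), 22.400514602661133), array([0.49312264, 0.03639777, 0.10178396]))
(array([  13, 2370, 7083, 1872,  822,  184,  100,  272,  241,  133,   75,
        134,  196,  200,   71,  358,   99,  362, 1668, 1228,   38,   58,
        152,   16,    0]), array([-0.01 , -0.005,  0.   ,  0.005,  0.01 ,  0.015,  0.02 ,  0.025,
        0.03 ,  0.035,  0.04 ,  0.045,  0.05 ,  0.055,  0.06 ,  0.065,
        0.07 ,  0.075,  0.08 ,  0.085,  0.09 ,  0.095,  0.1  ,  0.105,
        0.11 ,  0.115]))
{'camera_matrix': array([[300.37432475,   0.        , 280.54332315],
       [  0.        , 300.37432475, 207.29974269],
       [  0.        ,   0.        ,   1.        ]]), 'k1': -0.0642119404110001, 'R': array([[ 3.55862998e-01, -9.34538112e-01,  2.07856817e-04],
       [-8.82467950e-01, -3.35961966e-01,  3.29210988e-01],
       [-3.07590383e-01, -1.17337436e-01, -9.44256365e-01]]), 't': array([-0.55041724, -0.04216184,  0.38024111])}
```

View pics/crop.png

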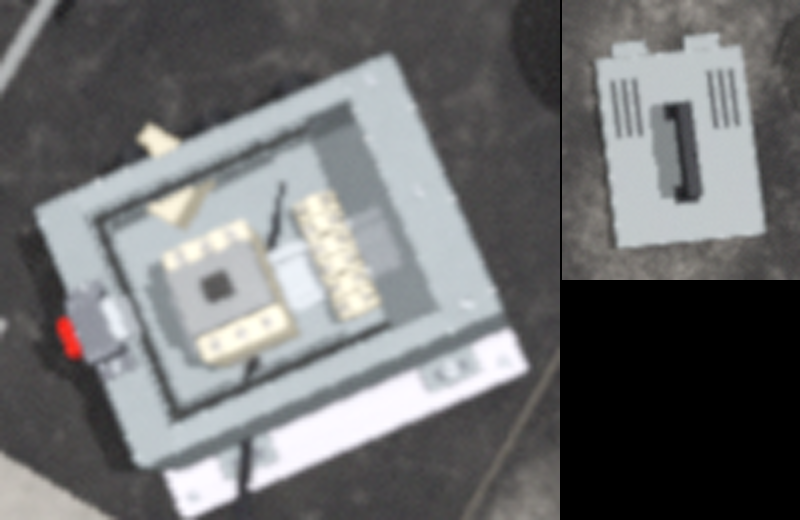

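The crop shows the cover's two tongues at the top end, around (630,48) and (703,40), so the cover's +x is roughly world +x, yaw about 5.4°. In the box, the catch is at left (90,325) and the rear flange at right (430,200), so the box's +x yaw is about −67°. Next I'll take wrist views to refine these.

```bash
cat >> h.py <<'E'
def Rz(a): c,s=np.cos(a),np.sin(a); return np.array([[c,-s,0],[s,c,0],[0,0,1.]])
def Ry(a): c,s=np.cos(a),np.sin(a); return np.array([[c,0,s],[0,1,0],[-s,0,c]])
def tool(C,sg): return np.c_[sg*C[:,0],-sg*C[:,1],-C[:,2]]   # tool axes for a cover attitude C
def rect(W,xy,rad,lo,hi):
    w=W.reshape(-1,3); w=w[np.isfinite(w[:,2])]; k=(w[:,2]>lo)&(w[:,2]<hi)&(np.hypot(*(w[:,:2]-xy).T)<rad); q=w[k]
    (c,s,a)=cv2.minAreaRect((q[:,:2]*1000).astype(np.float32)); return len(q),np.round(c,1),np.round(s,1),round(a,2),np.round(np.median(q,0),4)
E
python3 - <<'E'
from h import *
print(m.current_tcp_rot())
for sg in (1,-1):
    for n,p,yaw,t in (('cov',[.4726,-.3933,.015],5.4,0),('covhi',[.4726,-.3933,.25],5.4,0),('box',[.527,-.04,.26],-66.9,0),('boxt',[.527,-.04,.12],-66.9,16),('boxt',[.527,-.04,.2],-66.9,20),('seat',[.527,-.04,.09],-66.9,0)):
        C=Rz(np.radians(yaw))@Ry(np.radians(t)); q=m.inverse_kinematics(np.array(p),tool(C,sg)); print(sg,n,None if q is None else np.round(q,2))
E
```

```text
[[ 9.34540870e-01  3.55855816e-01  1.33644840e-05]
 [ 3.55855817e-01 -9.34540868e-01 -5.59456879e-05]
 [-7.41894192e-06  5.70393612e-05 -9.99999998e-01]]
1 cov [-0.77  0.75  1.61 -0.    0.79  0.71]
1 covhi [-0.77  0.45  1.45 -0.    1.24  0.71]
1 box [-0.16  0.28  1.67 -0.    1.19  2.57]
1 boxt [-0.27  0.53  1.71  0.25  1.09  2.33]
1 boxt [-0.3   0.45  1.63  0.27  1.3   2.34]
1 seat [-0.16  0.51  1.82 -0.    0.81  2.57]
-1 cov [-0.77  0.75  1.61 -0.    0.79 -2.43]
-1 covhi [-0.77  0.45  1.45 -0.    1.24 -2.43]
-1 box [-0.16  0.28  1.67 -0.    1.19 -0.57]
-1 boxt [-0.27  0.53  1.71  0.25  1.09 -0.81]
-1 boxt [-0.3   0.45  1.63  0.27  1.3  -0.81]
-1 seat [-0.16  0.51  1.82 -0.    0.81 -0.57]
```

```bash
python3 - <<'E'
from h import *
S=[([.527,-.04],.26,-66.9),([.545,-.085],.30,-66.9),([.4726,-.3933],.25,5.4),([.45,-.37],.20,5.4)]
for i,(xy,z,yaw) in enumerate(S):
    m.move_ptp(np.array([*xy,z]),tool(Rz(np.radians(yaw)),-1)); 
    p,d,c=save('wrist',f'w{i}.png'); W=cloud(p,d,c)
    if i<2:
        print('top',rect(W,[.5278,-.041],.13,.078,.09)); print('hous',rect(W,[.492,.0375],.04,.097,.11))
        print([(np.round(r['at'],3),round(r['confidence'],2)) for r in m.look_for('wrist','catch')][:2])
    else:
        print('cov',rect(W,[.478,-.392],.11,.006,.015)); print('grip',rect(W,[.4726,-.3933],.06,.035,.05))
        print([(np.round(r['at'],3),round(r['confidence'],2)) for r in m.look_for('wrist','cover_grip')][:2])
print(m.current_time())
a=[cv2.imread(f'pics/w{i}.png') for i in (0,3)]
cv2.imwrite('pics/w.png',cv2.resize(np.hstack(a),(800,300)))
E
```

```text
top (9005, array([527.9, -41.2]), array([139. , 192.5]), 23.37, array([ 0.53 , -0.029,  0.083]))
hous (751, array([493.1,  39.6]), array([31.7, 26.7]), 22.57, array([0.4926, 0.0399, 0.1009]))
[(array([0.493, 0.027, 0.095]), 0.71), (array([ 0.523, -0.37 ,  0.01 ]), 0.29)]
top (8274, array([528.2, -41.4]), array([139.3, 190.8]), 23.16, array([ 0.5296, -0.0291,  0.083 ]))
hous (696, array([493.5,  39.4]), array([32.3, 28.2]), 22.78, array([0.4924, 0.0394, 0.1009]))
[(array([0.496, 0.024, 0.096]), 0.92)]
cov (8107, array([ 458.3, -395.6]), array([179.8, 108.5]), 5.29, array([ 0.4717, -0.3943,  0.0092]))
grip (568, array([ 473.4, -394. ]), array([69.5, 11.1]), 5.09, array([ 0.4719, -0.3943,  0.0409]))
[(array([ 0.47 , -0.394,  0.01 ]), 0.65)]
cov (9743, array([ 458.6, -395.7]), array([180.5, 108.4]), 5.37, array([ 0.4704, -0.3922,  0.0092]))
grip (711, array([ 473.1, -394. ]), array([68.9, 12. ]), 5.36, array([ 0.4703, -0.3939,  0.041 ]))
[(array([ 0.469, -0.391,  0.01 ]), 0.72)]
5.5667
```

View pics/w.png

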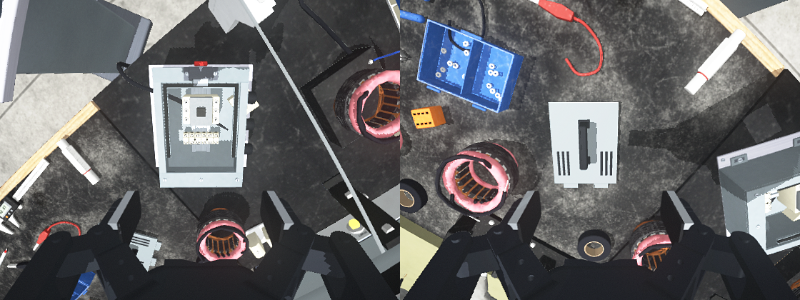

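The wrist views agree with the top view. Box centre is (0.528, −0.041) at yaw −66.8°, grip is at (0.473, −0.394) at yaw 5.3°, and the heights match to about 1 mm. I'll check clearance inside the box, then grasp and lift.

```bash
cat >> h.py <<'E'
YB=np.radians(-66.8); RB=Rz(YB); B=np.array([.5268,-.0384,0])   # actual box frame
ZT=.015
def cov2tcp(edge,th):   # edge: plate's rear top edge (x,y,z) in box frame, th tilt
    C0=Ry(th); O=np.array(edge)-C0@[.070,0,.010]
    return B+RB@(O+C0@[-.005,0,ZT]), tool(RB@C0,-1)
def fb(): return RB.T@np.array(m.current_force())
E
python3 - <<'E'
from h import *
for i in (0,1):
    z=np.load(f'pics/w{i}.npz'); W=cloud(z['p'],z['d'],z).reshape(-1,3); W=W[np.isfinite(W[:,2])]
    L=(W-B)@RB
    for x0,x1 in ((20,40),(40,50),(50,60),(60,68)):
        k=(L[:,0]>x0/1e3)&(L[:,0]<x1/1e3)&(abs(L[:,1])<.045); print(i,x0,np.round(np.percentile(L[k,2],[50,95,99]),3) if k.any() else None)
R=tool(Rz(np.radians(5.3)),-1); g=np.array([.4732,-.394,0])
m.move_ptp(g+[0,0,.10],R)
f0=m.current_force()
m.move_l(g+[0,0,.015],max_speed=.08); print('df',np.round(np.array(m.current_force())-f0,2))
m.set_gripper(0.0,100); print('w',m.current_grip_width(),m.current_grip_force(),np.round(np.array(m.current_force())-f0,2))
m.move_l(g+[0,0,.14],max_speed=.12); m.dwell(.2)
print('lift',m.current_grip_width(),np.round(np.array(m.current_force())-f0,2),np.round(m.current_ft_torque(),2),m.current_time())
save('wrist','w4.png')
E
```

```text
0 20 [0.027 0.03  0.031]
0 40 [0.008 0.015 0.015]
0 50 [0.008 0.015 0.016]
0 60 [0.007 0.009 0.009]
1 20 [0.384 0.396 0.397]
1 40 [0.378 0.389 0.391]
1 50 [0.334 0.38  0.381]
1 60 [0.008 0.372 0.376]
df [-0.19  0.27 -0.76]
w 0.1178433022453071 98.19939136505127 [-2.1   1.79  4.12]
lift 0.119069209623255 [ 0.37  1.12 -3.08] [0.01 0.04 0.05] 9.35
```

View pics/w4.png

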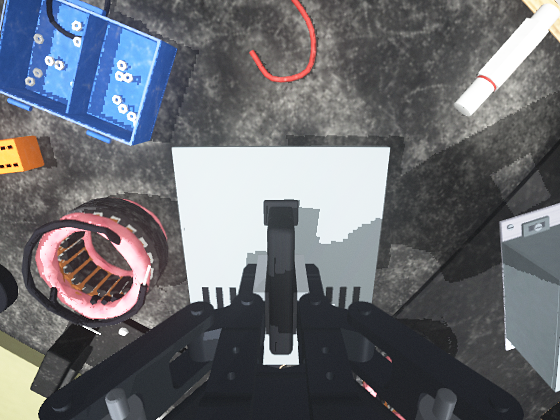

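The picture shows the cover held level at the middle of the grip (280,280), with the front edge straight at row 148. I'll check from depth how it sits in the hand.

```bash
python3 - <<'E'
from h import *
z=np.load('pics/w4.npz'); W=cloud(z['p'],z['d'],z)
R=np.array(m.current_tcp_rot()); T=np.array(m.current_ee_pos())
C=np.c_[-R[:,0],R[:,1],-R[:,2]]   # cover attitude if sg=-1
L=(W-T)@C+[-.005,0,.015]          # nominal cover frame
P=L[150:290,165:395].reshape(-1,3); P=P[np.isfinite(P[:,2])&(abs(P[:,2]-.01)<.006)]
A=np.c_[P[:,:2],np.ones(len(P))]; s=np.linalg.lstsq(A,P[:,2],rcond=None)[0]; print(len(P),s, 'pitch deg',np.degrees(s[0]))
k=abs(P[:,1])<.04; print('front x',np.percentile(P[k,0],[0.1,.5,1]),'y',[np.percentile(P[:,1],q) for q in (.2,99.8)])
# edge direction
f=[(y,np.percentile(P[abs(P[:,1]-y)<.004,0],.5)) for y in np.arange(-.045,.046,.01)]; print('yaw',np.degrees(np.polyfit(*zip(*f),1)[0]))
E
```

```text
24464 [-0.00147024  0.00012371  0.0087481 ] pitch deg -0.08423853196847363
front x [-0.06793856 -0.06782475 -0.06750345] y [np.float64(-0.05392057618403041), np.float64(0.053383180776150306)]
yaw -0.011279649037980935
```

```bash
python3 - <<'E'
from h import *
th=np.radians(15)
p,R=cov2tcp([.051,0,.160],th); m.move_ptp(p,R)
p,R=cov2tcp([.051,0,.100],th); m.move_l(p,R,max_speed=.12); m.dwell(.2); f0=fb(); print('base',np.round(f0,2))
p,R=cov2tcp([.051,0,.0832],th); m.move_l(p,R,max_speed=.05); m.dwell(.1); print('down',np.round(fb()-f0,2),m.current_time())
if np.linalg.norm(fb()-f0)<3:
    p,R=cov2tcp([.064,0,.0832],th); m.move_l(p,R,max_speed=.04); m.dwell(.1); print('in',np.round(fb()-f0,2))
    f0=fb(); x=.064
    while x<.077 and np.linalg.norm(fb()-f0)<3.5:
        x+=.0007; p,R=cov2tcp([x,0,.0832],th); m.move_l(p,R,max_speed=.02); m.dwell(.03); print(round(x*1e3,1),np.round(fb()-f0,2))
    np.save('st.npy',[x,*f0])
save('wrist','w5.png'); print(m.current_time(),np.round((np.array(m.current_ee_pos())-p)*1e3,2))
E
```

```text
base [-0.29  0.41 -2.8 ]
down [ 0.23 -1.19  1.78] 12.325
in [ 0.83 -0.31  0.57]
64.7 [-0.75 -0.94  0.27]
65.4 [-0.06  0.24  0.03]
66.1 [-0.32 -0.44  0.16]
66.8 [-0.88  0.33  0.28]
67.5 [-0.48  0.58 -0.35]
68.2 [-0.77 -0.23 -0.58]
68.9 [-0.24  0.15 -0.31]
69.6 [-0.62 -0.46 -0.61]
70.3 [-0.72  0.59  0.63]
71.0 [-3.96  0.83  1.07]
15.7833 [-0.11  0.22  0.03]
```

Contact came at edge x ≈ 70.8 mm with about 4 N, which is where the flange should be. Now the swing down, with force watched.

```bash
python3 - <<'E'
from h import *
x,*f0=np.load('st.npy'); f0=np.array(f0)
for d in np.arange(13.5,5.9,-1.5):
    z=.0832+.0008*(15-d)/15
    p,R=cov2tcp([x,0,z],np.radians(d)); m.move_l(p,R,max_speed=.03); m.dwell(.03); f=fb()-f0; print(d,round(x*1e3,1),np.round(f,2))
    if f[0]<-5: x-=.0005
    elif f[0]>-2: x+=.0004
    if np.linalg.norm(f)>12: break
np.save('st.npy',[x,*f0]); m.dwell(.1); print(m.current_time(),np.round(m.current_ft_torque(),2)); save('scene','s2.png')
save('top','t2.png'); save('wrist','w6.png')
z=np.load('pics/t2.npz'); 
a=cv2.resize(z['p'][120:250,140:280,::-1],(420,390),interpolation=cv2.INTER_CUBIC); b=cv2.imread('pics/w6.png'); b=cv2.resize(b,(380,285)); o=np.zeros((390,800,3),np.uint8); o[:,:420]=a; o[:285,420:]=b; cv2.imwrite('pics/c2.png',o)
E
```

```text
13.5 71.0 [-3.61 -0.3   1.37]
12.0 71.0 [-4.75 -0.69  1.7 ]
10.5 71.0 [-5.05 -0.89  0.48]
9.0 70.5 [-2.93 -0.13 -0.25]
7.5 70.5 [-3.39 -0.22 -0.56]
6.0 70.5 [-1.44 -0.06  0.74]
17.5833 [0.3  0.03 0.02]
```

View pics/c2.png

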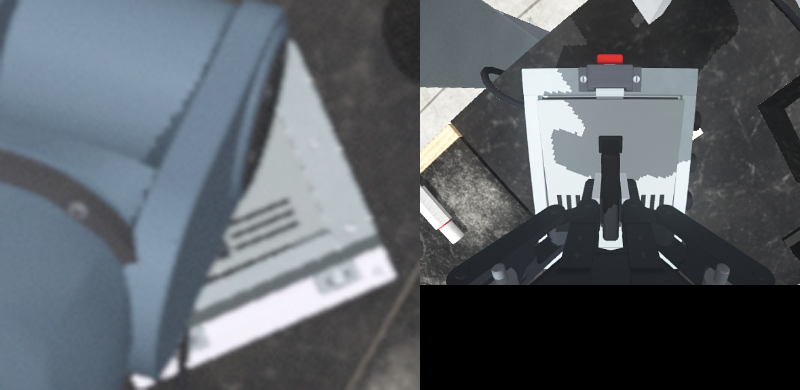

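The picture shows the cover hooked at the rear and centred between the box sides, with its front edge (610,97) just under the nose. I'll carry on down through the catch.

```bash
python3 - <<'E'
from h import *
x,*f0=np.load('st.npy'); f0=np.array(f0)
for d in np.arange(5.4,-.1,-.6):
    z=.0832+.0008*(15-d)/15
    p,R=cov2tcp([x,0,z],np.radians(d)); m.move_l(p,R,max_speed=.02); m.dwell(.03); f=fb()-f0; print(round(d,1),round(x*1e3,1),np.round(f,2),np.round(RB.T@m.current_ft_torque(),2))
    if f[0]<-5: x-=.0005
    elif f[0]>-1.5: x+=.0003
    if f[2]>20 or np.linalg.norm(f)>22: print('STOP'); break
np.save('st.npy',[x,*f0]); print(m.current_time(),d); save('wrist','w7.png')
W=cloud(*save('wrist','w8.png')); L=(W-B)@RB
k=(abs(abs(L[...,1])-.035)<.013)&(L[...,0]>-.062)&(L[...,0]<-.02)&(abs(L[...,2]-.085)<.012); P=L[k]
print('plate',np.linalg.lstsq(np.c_[P[:,0],np.ones(len(P))],P[:,2],rcond=None)[0])
k=(abs(L[...,0]+.082)<.004)&(abs(abs(L[...,1])-.045)<.015); print('rim z',np.nanmedian(L[k][:,2]))
E
```

```text
5.4 70.9 [-5.15  0.41  1.62] [0.21 0.74 0.01]
4.8 70.4 [-0.66 -0.35  1.69] [ 0.04  0.08 -0.04]
4.2 70.7 [-1.6   0.39  4.23] [ 0.07  0.38 -0.08]
3.6 70.7 [-1.31  0.68  4.35] [ 0.13  0.34 -0.  ]
3.0 71.0 [-4.05  1.26  5.32] [ 0.24  0.83 -0.06]
2.4 71.0 [-5.96  2.29  3.38] [0.45 0.81 0.03]
1.8 70.5 [-1.93  1.68  1.02] [ 0.39  0.19 -0.  ]
1.2 70.5 [-1.57  2.24  2.53] [0.33 0.16 0.03]
0.6 70.5 [-2.53  1.19  0.66] [0.28 0.03 0.  ]
0.0 70.5 [-1.94 -1.23  5.34] [-0.17  0.26 -0.07]
20.5667 3.552713678800501e-15
plate [0.00013162 0.08304974]
rim z 0.08318094669710521
```

```bash
python3 - <<'E'
from h import *
o=[]
for f in ('w6','w8'):
    z=np.load(f'pics/{f}.npz'); p=z['p'][70:170,150:410,::-1]; o.append(cv2.resize(p,(780,300),interpolation=cv2.INTER_CUBIC))
    L=(cloud(z['p'],z['d'],z)-B)@RB
    k=(abs(L[...,1])<.008)&(L[...,0]>-.08)&(L[...,0]<-.055)&(L[...,2]>.075); P=L[k]
    for a in np.arange(-.080,-.056,.002):
        q=P[abs(P[:,0]-a)<.001]; print(f,round(a,3),np.round(np.median(q[:,2]),4) if len(q) else None,end=' ')
    print()
cv2.imwrite('pics/c3.png',np.vstack(o))
E
```

```text
w6 -0.08 0.1011 w6 -0.078 0.1012 w6 -0.076 0.0971 w6 -0.074 0.0965 w6 -0.072 0.0964 w6 -0.07 0.0937 w6 -0.068 0.0965 w6 -0.066 0.0971 w6 -0.064 0.097 w6 -0.062 0.0967 w6 -0.06 0.0966 w6 -0.058 0.0963 
w8 -0.08 0.1011 w8 -0.078 0.1011 w8 -0.076 0.1004 w8 -0.074 0.0966 w8 -0.072 0.0966 w8 -0.07 0.0955 w8 -0.068 0.0896 w8 -0.066 0.0836 w8 -0.064 0.083 w8 -0.062 0.0831 w8 -0.06 0.0831 w8 -0.058 0.083
```

View pics/c3.png

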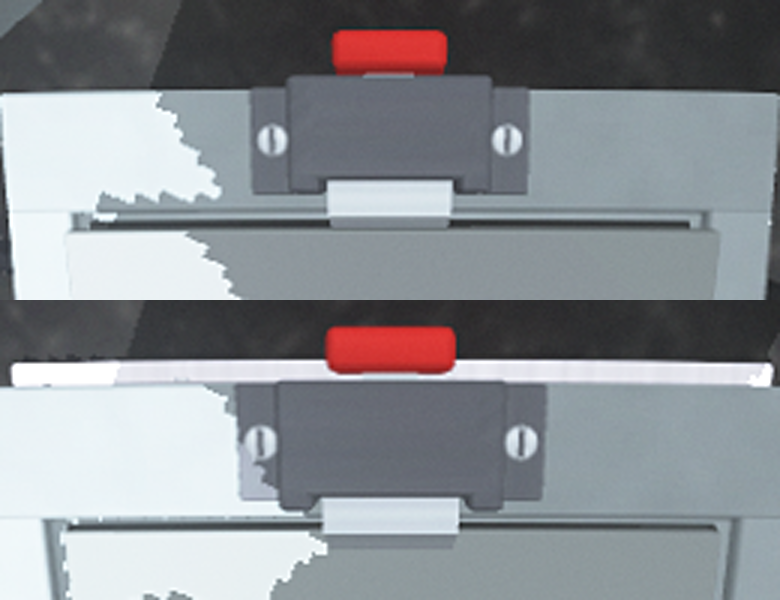

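In the lower crop the nose (390,515) overlaps the plate's front edge (row 527), and the depth puts its tip at x = −66 mm, so it is fully out. The cover is flush with the rim, so I can let go.

```bash
python3 - <<'E'
from h import *
m.set_gripper(0.6); print(m.current_grip_width(),np.round(m.current_force(),2))
p=np.array(m.current_ee_pos()); m.move_l(p+[0,0,.15],max_speed=.1); m.dwell(.3)
P_,d,c=save('wrist','w9.png'); L=(cloud(P_,d,c)-B)@RB
k=(abs(abs(L[...,1])-.035)<.013)&(abs(L[...,0])<.062)&(abs(L[...,2]-.085)<.012); P=L[k]
print('plate',np.linalg.lstsq(np.c_[P[:,:2],np.ones(len(P))],P[:,2],rcond=None)[0])
k=(abs(L[...,0])<.06)&(abs(abs(L[...,1])-.064)<.003); print('rim z',np.nanmedian(L[k][:,2]))
q=L.reshape(-1,3); q=q[(abs(q[:,1])<.008)&(abs(q[:,0]+.07)<.008)]
print([(round(a,3),round(float(np.median(q[abs(q[:,0]-a)<.001,2])),4)) for a in np.arange(-.076,-.063,.002)])
cv2.imwrite('pics/c4.png',P_[:,:,::-1]); print(m.current_time(),np.round(m.current_force(),2))
E
```

```text
0.603502870491455 [-0.42  0.79 -0.43]
plate [0.0031062  0.0002211  0.08362595]
rim z 0.31603440365720936
[(np.float64(-0.076), 0.0985), (np.float64(-0.074), 0.0964), (np.float64(-0.072), 0.0965), (np.float64(-0.07), 0.0935), (np.float64(-0.068), 0.09), (np.float64(-0.066), 0.0842), (np.float64(-0.064), 0.0833)]
23.1333 [0.51 0.05 0.33]
```

View pics/c4.png

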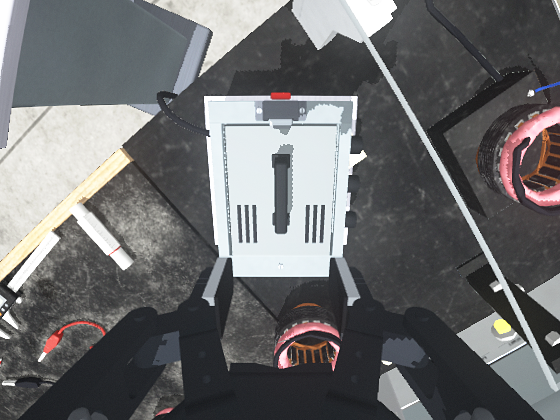

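The picture shows the cover flush in its recess with the nose over the front edge (281,124), and the stator and gauge undisturbed. The gripper is clear, so I'm handing in.

```bash
python3 -c "
from bench import manip as m
print(m.sign_off())"
```

```text
the job is handed in; nothing more can be done
None
```

The cover is hooked under the rear flange and lies flush, the catch is out over its front edge, the gripper has let go, and the job was handed in at about 23 s of the 45 s; sign-off returned no verdict.

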